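# Seat the aperture disc in the pull-test fixture and close its keeper

### The arm

A 6-joint arm with a two-finger parallel gripper is mounted at the origin on a cart in front of the work surface, level with it; the furniture and walls round the work are solid. World frame = base frame: x ahead of the robot, y to its left, z up, the work surface at z = 0. Lengths are in m, angles in rad, forces in N, time in s.
With the tool pointing down it reaches from about 0.275 to 1 m from the base axis. Payload 8.4 kg.
Tool frame: the origin (TCP) lies midway between the tips of the shut fingers; the grasp point (between the pads) lies 19 mm behind it; z points along the fingers, x is the direction in which the jaws open and shut, and the axes are right-handed (so a half turn about z gives the same grasp; the last joint's range is limited). The gripper opens to 85 mm and grips with 20 to 120 N. Pads are 22 mm wide; open, the fingers measure 114 mm over their backs; the gripper's body (76 mm by 85 mm) begins 54 mm behind the grasp point. The pads swing forward as they close: fully open they stand 13 mm farther back than shut.
Start: joints at [1.158, 0.353, 1.633, -0, 1.155, -0.002], TCP at [0.25, 0.573, 0.231] pointing down, gripper open.
Joint ranges: [-2.63, 2.63], [-0.92, 2.1], [0.06, 2.66], [-1.3, 4.44], [0, 2.69], [-3.02, 3.02]. Speed limits (rad/s): [2.22, 2.22, 2.79, 3.14, 3.14, 3.14].

### API

Orientations are given as a rotation vector (axis times angle).
In Python, from rig import monitor, eyes, workorder gives the robot as it stands.
- The arm moves only by the tool jog_arm, never from a script. Its argument "series" is a list that holds one entry, the list of rows, each a list of 7 numbers: the shift along the tool's x, y, z in m, then the turn, a rotation vector about the tool's x, y, z in degrees, then the opening, from 0 (shut) to 1 (fully open). A call has 1 to 8 rows; each row is the pose to reach, as a shift and turn from the pose commanded when the call began, along the tool's axes at that moment; what a row does not reach only later rows make up. A row lasts 1/12 s, in which the tool goes at most 41.7 mm and 7.16 degrees, less where a joint would pass 70% of its speed; a pose out of reach is approached as far as the arm can. A call with a gripper value outside its range is refused whole. The fingers move at their own pace and stop on an object; "grip_force" is the grip in N (left out, the last holds). Time passes only in rows, so rows that repeat a pose let the fingers close. It gives the time, the measured TCP pose, the force and the opening at its end, in the units of the state.
- monitor.state(): the state, without advancing time (a new reading comes with each control period).
- eyes.grab_frame(name): name is "scene" or "top" or "wrist"; returns a dict with "color" (480x640x3 uint8, red, green, blue), "K" (3x3 intrinsics, pixels), "extrinsics" (4x4, takes a point from world to camera coordinates); the wrist camera has in their place "mount" (4x4, takes a point from camera to tool coordinates, whose origin is the TCP and whose axes are the tool frame's). Camera axes: x right, y up, looking along -z (the intrinsics and any distortion apply to the point x, -y, -z); pixel columns grow to the right and rows downward; lengths in m; the calibration is good to about 2 mm. A picture is of the moment at which its call begins: read the wrist's pose just before it. There is no depth.
- workorder.finish_job(): hands the job in, once; it reports no verdict.
The state is a dict: "time": time; "q": joint angles; "joint_velocities": joint speeds; "joint_torque": joint torques, N m; "ee_pos": TCP position; "tool_rot": TCP orientation; "contact_force": force on the tool from outside, world axes, zero at the start; "wrist_torque": the same for the moment, N m; "opening": finger opening in m.
Only numpy, scipy, OpenCV 4.12 (cv2) and the standard library are available. Lean on these libraries where they do the work, as an engineer would, in place of code of your own. Each camera call takes 0.05 s, during which the arm holds its last target. There are 200 camera calls.

### The job

The pull-test fixture on the dark desk needs its brass aperture disc: with a fingertip, nudge the brass disc across the aluminium deck until it drops over the rim into the round seat and lies flush there. Then push the red-capped keeper arm round over the disc until it is up against its stop, so that the disc is held down. Slide things only, pick nothing up, and leave the black disc and everything round the fixture where it is.

Things in the scene. Friction and masses are not known exactly. Their poses are not given: they have to be found in the camera images.
- fixture: fixed pull-test fixture: dark base plate 150 x 252 x 12 mm, on it an aluminium deck with its flat top 30 mm above the desk. Origin on the desk under the seat's centre; z up, +y along the deck's long side, +x toward the keeper's pivot, away from the robot. Deck from x = -50 to +86, y = -118 to +118 mm. One disc lies near y = +70 mm, the other near y = -70 mm; which is which varies
- seat (a point): centre of the seat, level with the deck's top; axes as the fixture. The seat is a round recess with a steel rim, 49 mm across, 8 mm deep, with a flat floor
- brass_mid (a point): centre (half-way up) of the brass disc, loose, flat on the deck: 46 mm across, 8 mm thick, about 110 g, 13 mm hole in its middle; z is its axis. On the deck it is 4 mm above the level of the seat point, seated flush 4 mm below. With 1.5 mm of play all round, it tips over the rim and falls in when pushed on toward the seat's middle
- black_mid (a point): centre of the black disc, same size, with a 6 mm hole; it stays where it lies on the deck
- keeper (a joint): angle of the keeper, rad: 0 = closed, its arm pointing from the pivot to the seat (fixture -x) over the disc's edge, against a stop. It grows as the arm swings open toward fixture -y (1.57: arm along -y), open stop at 1.9. Starts at 1.35 to 1.8. It turns stiffly (about 1 N at the pin) and stays where it is left
- keeper_pin (a point): axis of the keeper's upright red-capped pin, 20 mm above the deck's top. The pin is 10 mm across, reaches from 7 to 33 mm above the deck and stands 37 mm from the pivot. The flat steel arm below it is 14 mm wide, 46 mm from pivot to tip, and lies 1.5 to 7.5 mm above the deck: it clears a disc that is flush and is stopped by one that is not
- keeper_pivot (a point): the keeper's upright pivot axis at the deck's top, in the fixture's frame at x = 60 mm, y = 0; a flat boss 20 mm across and 10 mm high. Two fixed stop dowels for the arm, 6 mm across and 9 mm high, stand on the deck at fixture x = 40, y = 10 mm and x = 76, y = -16 mm
- grease_pot: bystander: low grey tin, 57 mm across, 32 mm high; origin at the centre of its underside
- oil_dropper: bystander: small dark bottle with a red needle cap, 30 mm across, 104 mm high, on the pine counter at the left, near the tall wall unit whose upright and shelves rise over that counter (keep the arm drawn in while it swings past them); origin at the centre of its underside
- jar_studs: bystander: clear jar of wooden studs with a grey lid, 58 mm across, 70 mm high; origin at the centre of its underside
- tape_roll_b: bystander: roll of black tape lying flat, 59 mm across, 19 mm high; origin at the centre of its underside
Things that resemble listed ones, but are neither listed nor needed, are in the scene too. There is more than one size of the part that bears brass_mid; the job needs the larger.

How it is judged:
On the way, in this order (a step that is already met when the one before it is completed fails the run):
1. the brass disc lies flush in the seat (horizontal distance between brass_mid and seat below 0.003 m and z of brass_mid in the frame of seat between -0.0055 and -0.003 m and angle between brass_mid's own z axis and vertical below 0.06 rad), for 0.2 s.
2. the keeper is closed over it (value of joint keeper below 0.12 rad), for 0.2 s.
At the end, for the whole second after the job is handed in: the brass disc rests in the seat, within 3 mm of its centre, flush with the deck to 1 mm (up to 1.5 mm low) and level; the keeper is within 0.12 rad of its closed stop; the black disc is within 12 mm of where it lay (all of step 1 and value of joint keeper below 0.12 rad and distance of black_mid from where it was at the start of the episode below 0.012 m); the robot touches nothing.
It fails at once if a disc is lifted off the deck (z of any of brass_mid, black_mid in the frame of seat above 0.012 m).
It fails at once if a disc falls off the deck (z of any of brass_mid, black_mid in the frame of seat below -0.012 m).
It fails at once if the black disc is pushed away (distance of black_mid from where it was at the start of the episode above 0.02 m).
It fails at once if a bystander is knocked or carried off (distance of any of grease_pot, oil_dropper, jar_studs, tape_roll_b from where it was at the start of the episode above 0.025 m).
It also fails if it takes over 64 s, if anything falls off the work surface, if the arm or the gripper's body presses on something with over 40 N, if the wrist force passes 120 N, or if a joint passes its speed limit or range.

## Working session

There is one attempt and no reset: what is moved stays moved. The work goes in short steps, Python scripts to look and compute and a tool call to move; the robot and the scene stay as the last step left them, time stands still between calls to the robot, and variables do not carry over. Pictures are saved under pics/ and viewed, about 8 in all and at most 12, crops included, and the job is handed in when it is done.

Besides the shell and the picture viewer there is one more tool, called after "Request:" in YAML: its name, and indented under it one key for each argument. jog_arm: Moves the arm, as the interface text tells. Its arguments: {"type":"object","properties":{"series":{"type":"array"},"grip_force":{"type":"number"}},"required":["series"]}

```bash
ls; mkdir -p pics
cat > h.py <<'E'
import numpy as np, cv2
from scipy.spatial.transform import Rotation as R
from rig import monitor, eyes, workorder
def grab(n):
    s=monitor.state(); f=eyes.grab_frame(n)
    if n=="wrist":
        T=np.eye(4);T[:3,:3]=R.from_rotvec(s["tool_rot"]).as_matrix();T[:3,3]=s["ee_pos"]
        f["c2w"]=T@np.array(f["mount"])
    else: f["c2w"]=np.linalg.inv(f["extrinsics"])
    return f
def ray(f,u,v,z):
    d=f.get("dist",f.get("distortion"));d=None if d is None else np.array(d,float)
    p=cv2.undistortPoints(np.array([[[u,v]]],float),np.array(f["K"],float),d)[0,0]
    w=f["c2w"][:3,:3]@np.array([p[0],-p[1],-1]);o=f["c2w"][:3,3]
    return o+w*(z-o[2])/w[2]
def proj(f,P):
    c=np.linalg.inv(f["c2w"])@np.append(P,1);k=np.array(f["K"])
    q=k@np.array([c[0],-c[1],-c[2]]);return q[:2]/q[2]
def save(n,img): cv2.imwrite("pics/"+n+".png",img[:,:,::-1])
E
python3 - <<'E'
from h import *
s=monitor.state();print(s)
for n in("top","scene"):
    f=grab(n);print(f.keys(),f["K"],f["c2w"].round(3));save(n,f["color"]);np.save(n,f["color"])
E
```

```text
pics
{'time': 0.0, 'q': array([ 1.15761041e+00,  3.53669739e-01,  1.63410719e+00,  4.68144811e-06,
        1.15517895e+00, -2.41992277e-03]), 'joint_velocities': array([-0.0005825 , -0.00118282, -0.00093392, -0.00162791,  0.00157782,
       -0.00025478]), 'joint_torque': array([ 1.07077224e-04, -6.05255270e+01, -3.42059970e+01,  1.32535996e-05,
        9.50824236e-03, -6.86572079e-06]), 'ee_pos': array([0.24939749, 0.57258908, 0.23055971]), 'tool_rot': array([ 2.62718040e+00,  1.72129910e+00, -1.79721994e-03]), 'contact_force': array([ 0.29375166, -0.25751219, -0.07305635]), 'wrist_torque': array([0.00049918, 0.03797442, 0.01100845]), 'opening': 0.08541223136703466}
dict_keys(['color', 'K', 'extrinsics', 'c2w']) [[478.65998066   0.         316.25755264]
 [  0.         478.65998066 237.46618612]
 [  0.           0.           1.        ]] [[ 0.012  0.997 -0.075  0.457]
 [-1.     0.012  0.004 -0.241]
 [ 0.005  0.075  0.997  1.169]
 [ 0.     0.     0.     1.   ]]
dict_keys(['color', 'K', 'extrinsics', 'c2w']) [[441.06508896   0.         324.13519213]
 [  0.         441.06508896 243.35624118]
 [  0.           0.           1.        ]] [[-0.723  0.423 -0.546  0.067]
 [-0.691 -0.418  0.59   0.254]
 [ 0.021  0.804  0.594  0.588]
 [ 0.     0.     0.     1.   ]]
```

View pics/top.png

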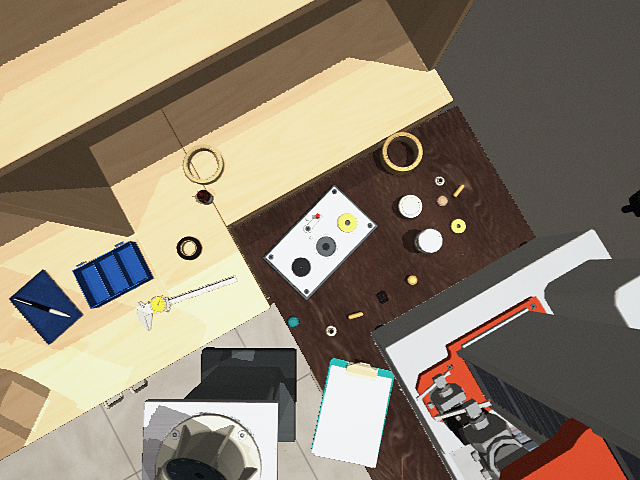

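View pics/scene.png

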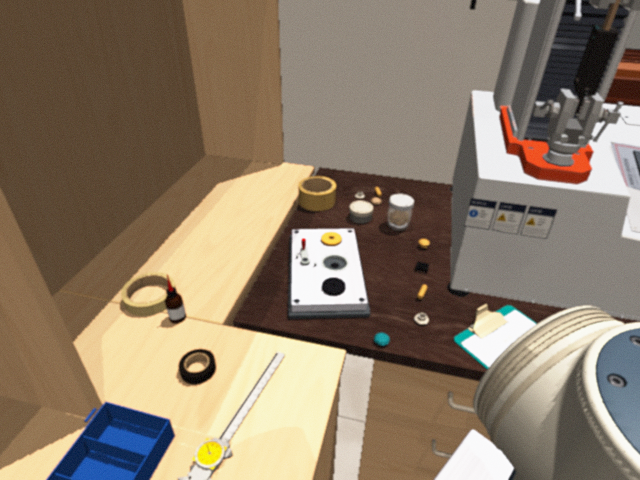

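The top view shows the deck around (320,240), with brass at (347,223), the seat at (326,246), black at (301,267), the pin cap at (318,216) and the pivot near (308,229). So brass lies on the fixture's -y side. The scene view agrees, and the wall unit is on the left.

Run:
```python
from h import *
for n,box in(("top",(255,180,385,300)),("scene",(270,215,380,325))):
    f=grab(n);im=f["color"];x0,y0,x1,y1=box
    hsv=cv2.cvtColor(im,cv2.COLOR_RGB2HSV)
    def blobs(m,lab,z):
        mm=np.zeros_like(m);mm[y0:y1,x0:x1]=m[y0:y1,x0:x1]
        k,L,S,C=cv2.connectedComponentsWithStats(mm)
        for i in range(1,k):
            if S[i,4]>6: print(n,lab,S[i],C[i].round(1),ray(f,*C[i],z).round(4))
    blobs(cv2.inRange(hsv,(20,110,90),(35,255,255)),"brass",.038)
    blobs(cv2.inRange(hsv,(0,140,80),(8,255,255))|cv2.inRange(hsv,(172,140,80),(180,255,255)),"red",.063)
    blobs(cv2.inRange(hsv,(0,0,0),(180,255,110)),"dark",.034)
    blobs(cv2.inRange(hsv,(0,0,200),(180,40,255)),"deck",.03)
    c=cv2.resize(im[y0:y1,x0:x1],None,fx=5,fy=5,interpolation=cv2.INTER_CUBIC);save(n+"c",c)
```

```text
top brass [338 213  18  19 253] [346.6 222.3] [ 0.5798 -0.3173  0.038 ]
top red [316 214   4   4  13] [317.4 215.4] [ 0.5924 -0.2476  0.063 ]
top dark [ 255  180  130  120 8690] [324.7 242.4] [ 0.5316 -0.2658  0.034 ]
top dark [332 189   4   5  15] [333.7 191.3] [ 0.6544 -0.2862  0.034 ]
top dark [347 220   3   5   7] [348.3 221.9] [ 0.5813 -0.3216  0.034 ]
top dark [368 223   4   5  13] [369.5 225.3] [ 0.5737 -0.3721  0.034 ]
top dark [306 226   4   5  14] [307.2 228.3] [ 0.5648 -0.2239  0.034 ]
top dark [316 237  20  20  78] [325.6 246.7] [ 0.5214 -0.2681  0.034 ]
top dark [321 243   9   8  52] [325.6 246.2] [ 0.5226 -0.2681  0.034 ]
top dark [269 255   4   4  14] [270.3 256.4] [ 0.4968 -0.1373  0.034 ]
top dark [292 258  19  19 282] [300.7 266.8] [ 0.4731 -0.2096  0.034 ]
top dark [304 289   4   5  14] [305.9 291.3] [ 0.4156 -0.2226  0.034 ]
top deck [ 266  187  109  110 4509] [319.2 240.7] [ 0.5359 -0.2527  0.03  ]
top deck [255 282  10  18  94] [258.  293.2] [ 0.4097 -0.1094  0.03  ]
scene brass [322 232  19  12 165] [331.1 237.8] [ 0.5759 -0.3173  0.038 ]
scene red [302 239   3  10  20] [303.2 242.4] [ 0.5814 -0.2399  0.063 ]
scene dark [ 270  215  110  110 5986] [325.3 271.1] [ 0.5122 -0.2323  0.034 ]
scene dark [303 242   1   7   7] [303. 245.] [ 0.6036 -0.2606  0.034 ]
scene dark [324 256  22  13 215] [334.7 262.1] [ 0.5181 -0.2658  0.034 ]
scene dark [303 258   4   3   8] [304.5 259. ] [ 0.5676 -0.2299  0.034 ]
scene dark [322 278  23  18 329] [333.2 286.4] [ 0.4712 -0.2106  0.034 ]
scene dark [295 300   4   2   7] [296.3 300.4] [ 0.4926 -0.1362  0.034 ]
scene deck [ 292  229   75   76 3984] [325.2 268.4] [ 0.5211 -0.2415  0.03  ]
```

View pics/topc.png

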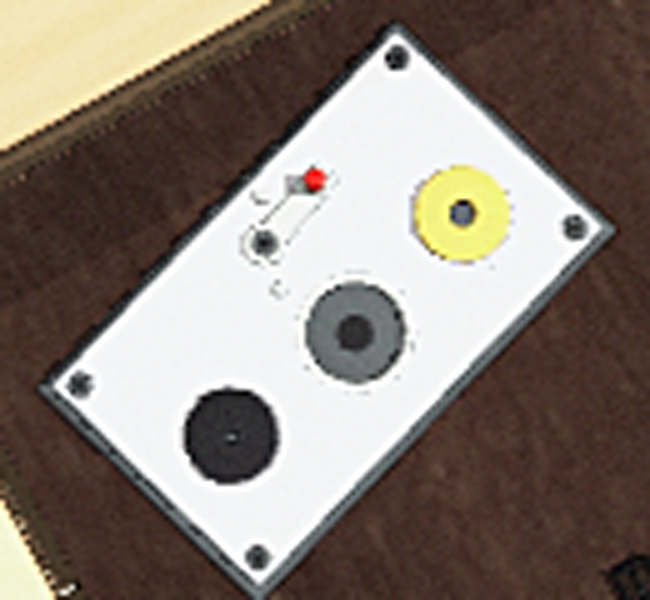

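```bash
cat >> h.py <<'E'
def rows(pts,step=.038,ang=6.5,g=0,off=(0,0)):
    """pts: x,y,z,yaw(deg of tool x) world; prints tool-frame rows, tool kept pointing down"""
    s=monitor.state();p0=np.array(s["ee_pos"]);M=R.from_rotvec(s["tool_rot"]).as_matrix()
    yaw=lambda m:np.degrees(np.arctan2(m[1,0],m[0,0]))
    cur=np.array([*p0,yaw(M)]);out=[]
    for p in pts:
        p=np.array(p,float);n=int(max(1,np.ceil(np.linalg.norm((p-cur)[:3])/step),np.ceil(abs((p-cur)[3])/ang)))
        for i in range(1,n+1):
            q=cur+(p-cur)*i/n;a=np.radians(q[3])
            D=np.array([[np.cos(a),np.sin(a),0],[np.sin(a),-np.cos(a),0],[0,0,-1]])
            out.append([*(M.T@(q[:3]-p0)).round(4),*np.degrees(R.from_matrix(M.T@D).as_rotvec()).round(1),g])
        cur=p
    print("at",p0.round(4),yaw(M).round(2),len(out))
    print(str([[float(x) for x in r] for r in out]))
S=np.array([.5205,-.267]);A=np.radians(46.5)
def fx(x,y): return S+x*np.array([np.cos(A),np.sin(A)])+y*np.array([-np.sin(A),np.cos(A)])
E
python3 - <<'E'
from h import *
rows([(.17,.37,.25,66.4),(.32,.26,.25,60),(.4,.1,.25,55),(.42,-.1,.25,50),(.52,-.26,.25,46.5)])
E
```

```text
at [0.2495 0.5727 0.2308] 66.46 27
[[-0.0363, 0.0013, -0.0032, 0.0, 0.0, 0.0, 0.0], [-0.0725, 0.0027, -0.0063, 0.0, 0.0, 0.0, 0.0], [-0.1088, 0.004, -0.0095, 0.0, 0.0, 0.0, 0.0], [-0.1451, 0.0054, -0.0127, 0.0, 0.0, 0.0, 0.0], [-0.1814, 0.0067, -0.0158, 0.0, 0.0, 0.1, 0.0], [-0.2176, 0.0081, -0.019, 0.0, 0.0, 0.1, 0.0], [-0.2258, 0.0444, -0.019, 0.0, 0.0, 1.3, 0.0], [-0.234, 0.0807, -0.019, 0.0, 0.0, 2.6, 0.0], [-0.2422, 0.117, -0.019, 0.0, 0.0, 3.9, 0.0], [-0.2504, 0.1532, -0.019, 0.0, 0.0, 5.2, 0.0], [-0.2586, 0.1895, -0.0189, 0.0, 0.0, 6.5, 0.0], [-0.2815, 0.217, -0.0189, 0.0, 0.0, 7.5, 0.0], [-0.3045, 0.2444, -0.0189, 0.0, 0.0, 8.5, 0.0], [-0.3274, 0.2719, -0.0189, 0.0, 0.0, 9.5, 0.0], [-0.3504, 0.2993, -0.0189, 0.0, 0.0, 10.5, 0.0], [-0.3733, 0.3268, -0.0188, 0.0, 0.0, 11.5, 0.0], [-0.4026, 0.3431, -0.0188, 0.0, 0.0, 12.3, 0.0], [-0.4318, 0.3595, -0.0188, 0.0, 0.0, 13.1, 0.0], [-0.461, 0.3759, -0.0188, 0.0, 0.0, 14.0, 0.0], [-0.4902, 0.3922, -0.0187, 0.0, 0.0, 14.8, 0.0], [-0.5195, 0.4086, -0.0187, 0.0, 0.0, 15.6, 0.0], [-0.5487, 0.425, -0.0187, 0.0, 0.0, 16.5, 0.0], [-0.5701, 0.4561, -0.0187, 0.0, 0.0, 17.2, 0.0], [-0.5914, 0.4872, -0.0186, 0.0, 0.0, 17.9, 0.0], [-0.6128, 0.5183, -0.0186, 0.0, 0.0, 18.6, 0.0], [-0.6341, 0.5494, -0.0186, 0.0, 0.0, 19.3, 0.0], [-0.6555, 0.5805, -0.0186, 0.0, 0.0, 20.0, 0.0]]
```

Request:
jog_arm:
  series:
    - [[-0.036,0.001,-0.003,0,0,0,0],[-0.073,0.003,-0.006,0,0,0,0],[-0.109,0.004,-0.01,0,0,0,0],[-0.145,0.005,-0.013,0,0,0,0],[-0.181,0.007,-0.016,0,0,0,0],[-0.218,0.008,-0.019,0,0,0,0],[-0.226,0.044,-0.019,0,0,0,0],[-0.234,0.08,-0.019,0,0,0,0]]

```text
time: 0.87
ee_pos: [0.2282, 0.3253, 0.2507]
tool_rot: [-2.624, -1.727, -0.001]
contact_force: [0.7, 1.0, 0.0]
opening: 0.0001
```

Request:
jog_arm:
  series:
    - [[-0.008,0.037,0,0,0,0,0],[-0.016,0.073,0,0,0,0,0],[-0.025,0.109,0,0,0,0,0],[-0.048,0.137,0,0,0,0,0],[-0.07,0.164,0,0,0,0,0],[-0.093,0.192,0,0,0,0,0],[-0.116,0.219,0,0,0,0,0],[-0.139,0.247,0,0,0,0,0]]

```text
time: 1.53
ee_pos: [0.4007, 0.0987, 0.2504]
tool_rot: [2.628, 1.722, 0.0]
contact_force: [0.5, -0.0, -0.7]
opening: -0.0
```

Request:
jog_arm:
  series:
    - [[-0.03,0.016,0,0,0,0,0],[-0.06,0.033,0,0,0,0,0],[-0.09,0.05,0,0,0,0,0],[-0.12,0.066,0,0,0,0,0],[-0.15,0.082,0,0,0,0,0],[-0.176,0.098,0,0,0,0,0],[-0.197,0.129,0,0,0,0,0],[-0.218,0.16,0,0,0,0,0]]

```text
time: 2.2
ee_pos: [0.4599, -0.1651, 0.2505]
tool_rot: [2.628, 1.721, 0.0]
contact_force: [1.9, 1.1, 0.9]
opening: 0.0002
```

Run:
```python
from h import *
f=grab("wrist");print(np.array(f["mount"]).round(3),f["K"]);save("w1",f["color"])
for n,p in dict(seat=(*S,.03),brass=(.578,-.317,.038),pin=(.592,-.247,.063),screw=(.497,-.137,.03),tcp=monitor.state()["ee_pos"]).items(): print(n,proj(f,np.array(p)).round(0))
p=fx(0,-30);rows([(*(p),.25,46.5)])
```

```text
[[ 1.     0.001  0.    -0.001]
 [ 0.001 -0.965 -0.263 -0.065]
 [ 0.     0.263 -0.965 -0.142]
 [ 0.     0.     0.     1.   ]] [[366.80309303   0.         323.8094598 ]
 [  0.         366.80309303 238.75985563]
 [  0.           0.           1.        ]]
seat [260. 295.]
brass [241. 359.]
pin [303. 360.]
screw [365. 228.]
tcp [320. 313.]
at [ 0.4644 -0.1699  0.2509] 66.42 793
[[-0.013, 0.0357, 0.0002, 0.3, 0.1, 0.0, 0.0], [-0.0259, 0.0714, 0.0004, 0.3, 0.1, 0.1, 0.0], [-0.0389, 0.107, 0.0006, 0.3, 0.1, 0.1, 0.0], [-0.0519, 0.1427, 0.0009, 0.3, 0.1, 0.1, 0.0], [-0.0649, 0.1784, 0.0011, 0.3, 0.1, 0.1, 0.0], [-0.0778, 0.2141, 0.0013, 0.3, 0.1, 0.2, 0.0], [-0.0908, 0.2498, 0.0015, 0.3, 0.1, 0.2, 0.0], [-0.1038, 0.2854, 0.0017, 0.3, 0.1, 0.2, 0.0], [-0.1167, 0.3211, 0.0019, 0.3, 0.1, 0.2, 0.0], [-0.1297, 0.3568, 0.0022, 0.3, 0.1, 0.3, 0.0], [-0.1427, 0.3925, 0.0024, 0.3, 0.1, 0.3, 0.0], [-0.1557, 0.4282, 0.0026, 0.3, 0.1, 0.3, 0.0], [-0.1686, 0.4639, 0.0028, 0.3, 0.1, 0.3, 0.0], [-0.1816, 0.4995, 0.003, 0.3, 0.1, 0.4, 0.0], [-0.1946, 0.5352, 0.0032, 0.3, 0.1, 0.4, 0.0], [-0.2076, 0.5709, 0.0
[... 28228 characters left out ...]
, 0.0], [-10.1183, 27.8313, 0.1686, 0.3, 0.1, 19.6, 0.0], [-10.1313, 27.867, 0.1688, 0.3, 0.1, 19.6, 0.0], [-10.1443, 27.9026, 0.169, 0.3, 0.1, 19.6, 0.0], [-10.1572, 27.9383, 0.1692, 0.3, 0.1, 19.7, 0.0], [-10.1702, 27.974, 0.1695, 0.3, 0.1, 19.7, 0.0], [-10.1832, 28.0097, 0.1697, 0.3, 0.1, 19.7, 0.0], [-10.1962, 28.0454, 0.1699, 0.3, 0.1, 19.7, 0.0], [-10.2091, 28.0811, 0.1701, 0.3, 0.1, 19.8, 0.0], [-10.2221, 28.1167, 0.1703, 0.3, 0.1, 19.8, 0.0], [-10.2351, 28.1524, 0.1705, 0.3, 0.1, 19.8, 0.0], [-10.2481, 28.1881, 0.1708, 0.3, 0.1, 19.8, 0.0], [-10.261, 28.2238, 0.171, 0.3, 0.1, 19.9, 0.0], [-10.274, 28.2595, 0.1712, 0.3, 0.1, 19.9, 0.0], [-10.287, 28.2951, 0.1714, 0.3, 0.1, 19.9, 0.0]]
```

View pics/w1.png

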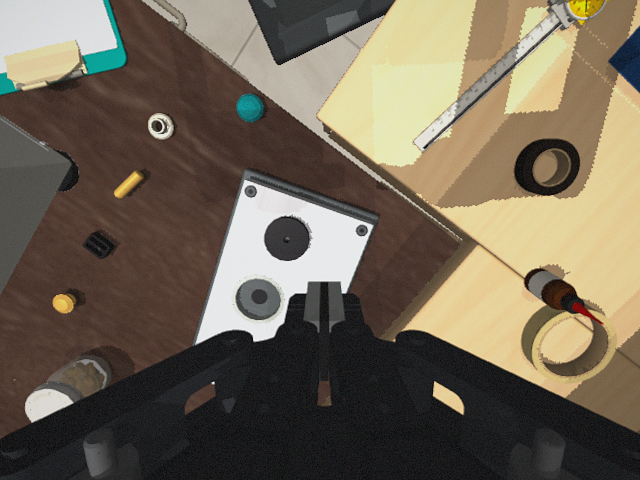

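I left a unit slip in my helper (mm passed as m), so I'll fix it. The wrist view confirms the calibration: the seat is at (258,297) against a predicted (260,295), the screw is within 4 px, and the camera looks along tool -y.

```bash
sed -i 's/^def fx(x,y): return/def fx(x,y):\n    x,y=x\/1e3,y\/1e3\n    return/' h.py
python3 - <<'E'
from h import *
print(fx(60,0),fx(3,-75))
rows([(*fx(3,-130),.16,46.5)])
E
```

```text
[ 0.56180127 -0.22347754] [ 0.57696814 -0.31645047]
at [ 0.4644 -0.1699  0.2509] 66.42 7
[[-0.0154, 0.0304, 0.0132, 0.3, 0.1, 2.8, 0.0], [-0.0308, 0.0609, 0.0263, 0.3, 0.1, 5.7, 0.0], [-0.0462, 0.0913, 0.0395, 0.3, 0.1, 8.5, 0.0], [-0.0616, 0.1217, 0.0527, 0.3, 0.1, 11.4, 0.0], [-0.077, 0.1522, 0.0659, 0.3, 0.1, 14.2, 0.0], [-0.0924, 0.1826, 0.079, 0.3, 0.1, 17.1, 0.0], [-0.1078, 0.2131, 0.0922, 0.3, 0.1, 19.9, 0.0]]
```

Request:
jog_arm:
  series:
    - [[-0.015,0.03,0.013,0,0,2.8,0],[-0.031,0.061,0.026,0,0,5.7,0],[-0.046,0.091,0.04,0,0,8.5,0],[-0.062,0.122,0.053,0,0,11.4,0],[-0.077,0.152,0.066,0,0,14.2,0],[-0.092,0.183,0.079,0,0,17.1,0],[-0.108,0.213,0.092,0,0,19.9,0],[-0.108,0.213,0.092,0,0,19.9,0]]

```text
time: 2.92
ee_pos: [0.6139, -0.351, 0.1543]
tool_rot: [-2.888, -1.235, 0.002]
contact_force: [-2.1, 1.4, 1.0]
opening: -0.0002
```

```bash
cat > look.py <<'E'
import sys
from h import *
f=grab("wrist");im=f["color"];save(sys.argv[1],im);hsv=cv2.cvtColor(im,cv2.COLOR_RGB2HSV)
s=monitor.state();print(s["ee_pos"].round(4),s["contact_force"].round(1),"fixture",)
def tofx(p):
    d=(p[:2]-S)*1e3;return np.array([d[0]*np.cos(A)+d[1]*np.sin(A),-d[0]*np.sin(A)+d[1]*np.cos(A)]).round(1)
print("tcp fx",tofx(s["ee_pos"]))
def blobs(m,lab,z,a0,a1=1e9):
    c,_=cv2.findContours(m,cv2.RETR_EXTERNAL,cv2.CHAIN_APPROX_NONE)
    for k in c:
        a=cv2.contourArea(k)
        if a0<a<a1 and len(k)>5:
            (u,v),ax,_=cv2.fitEllipse(k);p=ray(f,u,v,z)
            if abs(tofx(p)).max()<140: print(lab,int(a),(round(u),round(v)),np.round(ax),p.round(4),tofx(p))
blobs(cv2.inRange(hsv,(18,100,70),(38,255,255)),"brass z38",.038,300)
blobs(cv2.inRange(hsv,(18,100,70),(38,255,255)),"brass z30",.030,300)
blobs(cv2.inRange(hsv,(0,140,60),(8,255,255))|cv2.inRange(hsv,(172,140,60),(180,255,255)),"red",.063,15)
blobs(cv2.inRange(hsv,(0,0,0),(180,255,140)),"dark z30",.03,60,9000)
E
python3 look.py w2
```

```text
[ 0.6125 -0.349   0.1553] [ 0.4  0.5 -0.1] fixture
tcp fx [   3.9 -123.1]
brass z38 3241 (322, 169) [64. 65.] [ 0.5801 -0.3211  0.038 ] [  1.7 -80.5]
brass z30 3241 (322, 169) [64. 65.] [ 0.5805 -0.3216  0.03  ] [  1.7 -81.1]
red 251 (418, 108) [15. 22.] [ 0.5927 -0.253   0.063 ] [ 59.9 -42.7]
dark z30 179 (264, 215) [15. 16.] [ 0.5749 -0.3758  0.03  ] [ -41.5 -114.3]
dark z30 339 (323, 176) [17. 37.] [ 0.5847 -0.3241  0.03  ] [  2.8 -85.9]
dark z30 851 (409, 79) [25. 98.] [ 0.5779 -0.2379  0.03  ] [ 60.7 -21.6]
dark z30 4495 (317, 52) [72. 79.] [ 0.5233 -0.2709  0.03  ] [-0.9 -4.7]
```

View pics/w2.png

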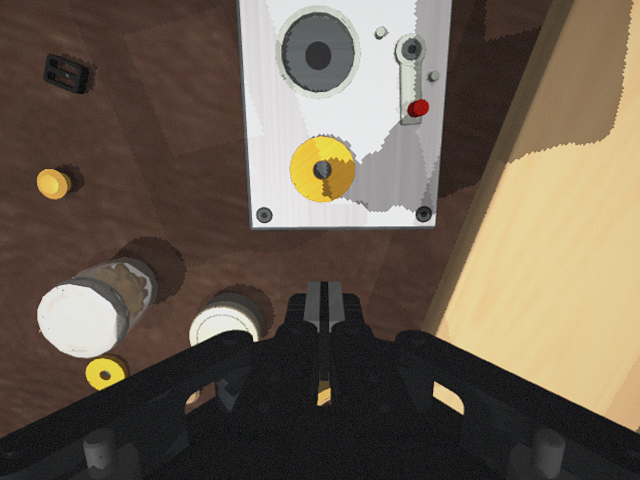

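```bash
cat >> look.py <<'E'
if len(sys.argv)>2: print("pot",tofx(ray(f,226,325,.032)),"jar",tofx(ray(f,84,317,.07)))
E
python3 look.py w3 1
```

```text
[ 0.6118 -0.3477  0.1564] [-1.2  0.3 -0.1] fixture
tcp fx [   4.3 -121.8]
brass z38 3186 (321, 173) [63. 64.] [ 0.5801 -0.3211  0.038 ] [  1.7 -80.5]
brass z30 3186 (321, 173) [63. 64.] [ 0.5805 -0.3216  0.03  ] [  1.7 -81.1]
red 241 (417, 113) [15. 21.] [ 0.5926 -0.2529  0.063 ] [ 59.9 -42.6]
dark z30 174 (264, 218) [15. 15.] [ 0.5749 -0.3759  0.03  ] [ -41.5 -114.4]
dark z30 297 (323, 178) [16. 33.] [ 0.5839 -0.3235  0.03  ] [  2.6 -84.8]
dark z30 796 (408, 82) [ 25. 100.] [ 0.5773 -0.2372  0.03  ] [ 60.7 -20.7]
dark z30 4408 (317, 57) [72. 78.] [ 0.5233 -0.2709  0.03  ] [-0.9 -4.8]
pot [ -75.2 -201.6] jar [-160.5 -174.9]
```

```bash
sed -i 's/^S=np.array.*;A=/S=np.array([.5233,-.2709]);A=/' h.py; echo
```

Request:
jog_arm:
  series:
    - [[-0.002,0.005,0.03,0,0,0,0],[-0.002,0.005,0.06,0,0,0,0],[-0.002,0.005,0.09,0,0,0,0],[-0.002,0.005,0.1,0,0,0,0],[-0.002,0.005,0.1,0,0,0,0],[-0.002,0.005,0.1,0,0,0,0],[-0.002,0.005,0.1,0,0,0,0]]

```text
time: 3.6
ee_pos: [0.6157, -0.3526, 0.0607]
tool_rot: [2.883, 1.241, 0.003]
contact_force: [-0.2, 0.1, -0.0]
opening: 0.0001
```

```bash
python3 look.py w4; python3 -c "
from h import *
print(R.from_rotvec(monitor.state()['tool_rot']).as_matrix().round(3))"
```

```text
[ 0.6158 -0.3528  0.0609] [ 0.1 -0.9  0.5] fixture
tcp fx [   4.3 -123.5]
brass z38 7845 (321, 179) [100. 100.] [ 0.5799 -0.3209  0.038 ] [  2.7 -75.5]
brass z30 7845 (321, 179) [100. 100.] [ 0.5805 -0.3216  0.03  ] [  2.6 -76.4]
red 997 (481, 81) [26. 49.] [ 0.5921 -0.2543  0.063 ] [ 59.4 -38.5]
dark z30 420 (233, 247) [22. 24.] [ 0.5749 -0.3758  0.03  ] [ -40.5 -109.6]
dark z30 612 (321, 181) [28. 28.] [ 0.5811 -0.3222  0.03  ] [  2.6 -77.2]
dark z30 348 (499, 33) [17. 27.] [ 0.5878 -0.2246  0.03  ] [ 78. -15.]
dark z30 4971 (464, 56) [ 61. 125.] [ 0.5848 -0.2409  0.03  ] [ 64.2 -24. ]
dark z30 5115 (315, 24) [ 62. 122.] [ 0.5319 -0.2789  0.03  ] [  0.1 -11.8]
[[ 0.687  0.726  0.003]
 [ 0.726 -0.687 -0.002]
 [ 0.001  0.003 -1.   ]]
```

Request:
jog_arm:
  series:
    - [[-0.001,0,0.015,0,0,0,0],[-0.002,0,0.027,0,0,0,0],[-0.002,0,0.027,0,0,0,0],[-0.002,0,0.027,0,0,0,0],[-0.002,0,0.027,0,0,0,0]]

```text
time: 4.07
ee_pos: [0.6125, -0.3535, 0.0305]
tool_rot: [-2.885, -1.241, 0.001]
contact_force: [0.1, 0.4, -0.1]
opening: 0.0
```

Request:
jog_arm:
  series:
    - [[0,-0.005,0,0,0,0,0],[0,-0.01,0,0,0,0,0],[0,-0.015,0,0,0,0,0],[0,-0.02,0,0,0,0,0],[-0.0005,-0.025,0,0,0,0,0],[-0.0005,-0.03,0,0,0,0,0],[-0.001,-0.035,0,0,0,0,0],[-0.001,-0.035,0,0,0,0,0]]

```text
time: 4.73
ee_pos: [0.586, -0.3296, 0.0313]
tool_rot: [-2.885, -1.242, 0.001]
contact_force: [-0.4, -0.7, -0.0]
opening: -0.0002
```

```bash
python3 look.py w5
```

```text
[ 0.5865 -0.33    0.0314] [-0.3  0.  -0.1] fixture
tcp fx [  0.7 -86.5]
brass z38 10606 (329, 223) [115. 117.] [ 0.5623 -0.3048  0.038 ] [  2.2 -51.6]
brass z30 10606 (329, 223) [115. 117.] [ 0.5637 -0.306   0.03  ] [  2.3 -53.4]
red 1474 (516, 192) [31. 62.] [ 0.5897 -0.2536  0.063 ] [ 58.3 -36.3]
dark z30 512 (499, 347) [23. 28.] [ 0.6558 -0.2901  0.03  ] [  77.3 -109.3]
dark z30 193 (337, 157) [21. 58.] [ 0.5467 -0.286   0.03  ] [  5.2 -27.4]
dark z30 233 (532, 125) [18. 29.] [ 0.5885 -0.2251  0.03  ] [ 78.1 -15.8]
dark z30 7744 (492, 135) [ 65. 192.] [ 0.5814 -0.2381  0.03  ] [ 63.7 -19.5]
dark z30 432 (439, 46) [20. 29.] [ 0.5435 -0.2336  0.03  ] [40.9 11. ]
```

Request:
jog_arm:
  series:
    - [[0,-0.005,-0.001,0,0,0,0],[0,-0.01,-0.0015,0,0,0,0],[-0.0005,-0.015,-0.0015,0,0,0,0],[-0.001,-0.02,-0.0015,0,0,0,0],[-0.001,-0.025,-0.0015,0,0,0,0],[-0.0015,-0.03,-0.0015,0,0,0,0],[-0.0015,-0.035,-0.0015,0,0,0,0],[-0.0015,-0.035,-0.0015,0,0,0,0]]

```text
time: 5.45
ee_pos: [0.5595, -0.3066, 0.0327]
tool_rot: [-2.885, -1.241, 0.001]
contact_force: [0.2, -0.3, 0.0]
opening: -0.0002
```

```bash
python3 look.py w6
```

```text
[ 0.5599 -0.3069  0.0327] [ 0.1 -0.6  0.8] fixture
tcp fx [ -0.9 -51.3]
brass z38 10464 (332, 223) [115. 116.] [ 0.5365 -0.2811  0.038 ] [  1.7 -16.6]
brass z30 10464 (332, 223) [115. 116.] [ 0.5379 -0.2822  0.03  ] [  1.8 -18.4]
red 1322 (504, 290) [28. 63.] [ 0.5876 -0.2519  0.063 ] [ 58.1 -33.6]
dark z30 235 (521, 218) [16. 27.] [ 0.589  -0.2256  0.03  ] [ 78.1 -16.5]
dark z30 324 (434, 150) [18. 24.] [ 0.5441 -0.2342  0.03  ] [40.9 10.2]
dark z30 81 (549, 8) [10. 22.] [ 0.5342 -0.1745  0.03  ] [77.5 58.5]
dark z30 1758 (350, 11) [ 27. 105.] [ 0.487  -0.2254  0.03  ] [ 8.  57.7]
```

View pics/w6.png

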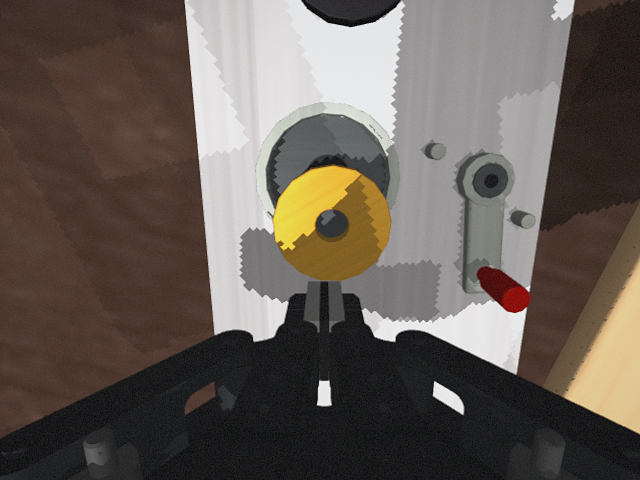

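The disc is at (332,223), half over the seat, whose rim spans columns 257–399 (centre about 328). It sits about 1.5 mm to the +x side, so I'll push on with a slight -x drift.

Request:
jog_arm:
  series:
    - [[-0.0005,-0.004,0,0,0,0,0],[-0.001,-0.008,0,0,0,0,0],[-0.0015,-0.012,0,0,0,0,0],[-0.0015,-0.015,0,0,0,0,0],[-0.0015,-0.017,0,0,0,0,0],[-0.0015,-0.017,0,0,0,0,0],[-0.0015,-0.017,0,0,0,0,0]]

```text
time: 6.08
ee_pos: [0.5469, -0.2966, 0.0327]
tool_rot: [-2.885, -1.242, 0.0]
contact_force: [0.0, -0.7, -0.2]
opening: -0.0001
```

```bash
python3 look.py w7
```

```text
[ 0.5471 -0.2968  0.0327] [-0.4  0.4  1. ] fixture
tcp fx [ -2.4 -35.1]
brass z38 10128 (332, 221) [113. 114.] [ 0.5236 -0.2705  0.038 ] [0.5 0. ]
brass z30 10128 (332, 221) [113. 114.] [ 0.525  -0.2716  0.03  ] [ 0.6 -1.7]
red 1321 (502, 330) [27. 66.] [ 0.5865 -0.2513  0.063 ] [ 57.8 -32.4]
dark z30 209 (518, 257) [16. 26.] [ 0.5892 -0.226   0.03  ] [ 78.  -16.9]
dark z30 309 (434, 193) [17. 24.] [ 0.5444 -0.2345  0.03  ] [40.9  9.8]
dark z30 7796 (355, 31) [ 79. 144.] [ 0.4803 -0.2187  0.03  ] [ 8.3 67.1]
```

View pics/w7.png

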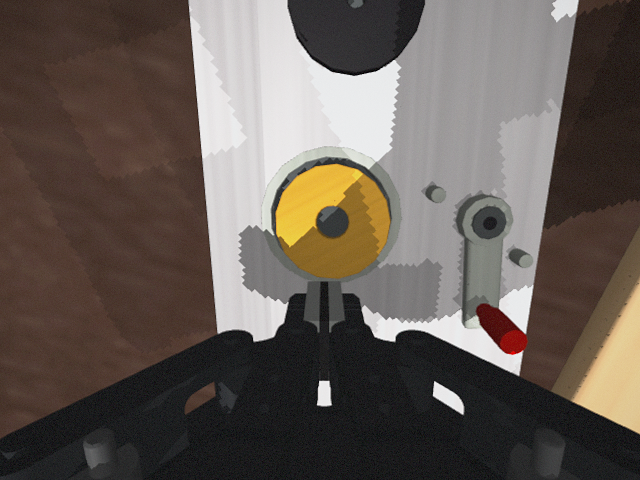

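The disc's left, right and upper edges lie within the rim (a dark gap shows at (330,160)), but it is 113 px across where about 109 is expected if seated. It isn't fully down, so I'll push on a little.

Request:
jog_arm:
  series:
    - [[0,-0.001,0,0,0,0,0],[0,-0.002,0,0,0,0,0],[0,-0.003,0,0,0,0,0],[0,-0.003,0,0,0,0,0],[0,-0.003,0,0,0,0,0]]

```text
time: 6.55
ee_pos: [0.5449, -0.2947, 0.0328]
tool_rot: [-2.886, -1.242, 0.0]
contact_force: [0.7, -0.2, 0.8]
opening: 0.0002
```

```bash
python3 look.py w8|head -5
```

```text
[ 0.545  -0.2947  0.0328] [-0.2 -1.6  0. ] fixture
tcp fx [ -2.3 -32.1]
brass z38 9387 (332, 224) [108. 110.] [ 0.5225 -0.2695  0.038 ] [0.5 1.5]
brass z30 9387 (332, 224) [108. 110.] [ 0.524  -0.2706  0.03  ] [ 0.7 -0.3]
red 1312 (501, 337) [26. 66.] [ 0.5864 -0.2511  0.063 ] [ 57.8 -32.2]
```

It has dropped: 109 px across and centred within 1 mm of the seat at flush height. Before the keeper move, I'll check the pine counter's height near the fixture from two views.

Run:
```python
from h import *
F={}
for n in("top","scene"): F[n]=grab(n)
def tri(a,b):
    o=[];d=[]
    for f,(u,v) in((F["top"],a),(F["scene"],b)):
        p=ray(f,u,v,0);c=f["c2w"][:3,3];o.append(c);d.append((p-c)/np.linalg.norm(p-c))
    t=np.linalg.lstsq(np.array([d[0],-d[1]]).T,o[1]-o[0],rcond=None)[0]
    A1=o[0]+t[0]*d[0];B1=o[1]+t[1]*d[1];return ((A1+B1)/2).round(3),np.linalg.norm(A1-B1).round(3)
print("front corner",tri((270,308),(345,350)))
print("tape",tri((189,247),(198,366)))
print("deskcorner",tri((228,225),(237,322)))
im=np.hstack([F["top"]["color"][130:320,180:480],F["scene"]["color"][160:350,130:430]])
save("edge",cv2.resize(im,None,fx=1.33,fy=1.33,interpolation=cv2.INTER_CUBIC))
```

```text
front corner (array([ 0.373, -0.136, -0.   ]), np.float64(0.0))
tape (array([0.517, 0.061, 0.008]), np.float64(0.005))
deskcorner (array([ 0.565, -0.039, -0.   ]), np.float64(0.026))
```

View pics/edge.png

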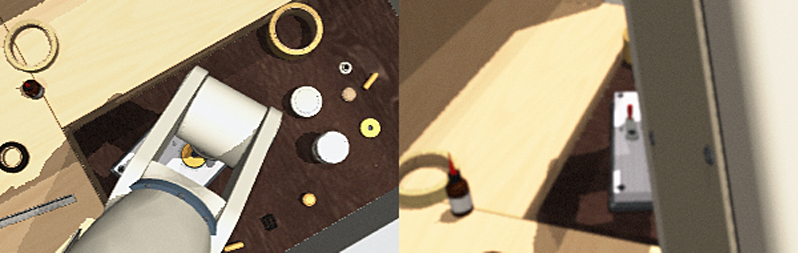

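The counter is level with the desk (z≈0), so nothing obstructs the keeper side. Now I'll back off, rise, turn 45°, and go behind the pin.

Request:
jog_arm:
  series:
    - [[0,0.006,0,0,0,0,0],[0,0.012,-0.005,0,0,0,0],[0,0.014,-0.04,0,0,0,0],[0,0.016,-0.075,0,0,0,0],[0,0.016,-0.075,0,0,0,0],[0,0.016,-0.075,0,0,0,0]]

```text
time: 7.2
ee_pos: [0.5588, -0.3072, 0.1106]
tool_rot: [2.882, 1.24, 0.005]
contact_force: [-0.1, 1.1, -0.7]
opening: -0.0001
```

```bash
python3 look.py w9; python3 -c "
from h import *
rows([(*fx(77,-53),.108,1.5)])"
```

```text
[ 0.5574 -0.3064  0.1088] [-0.4  0.3 -0.9] fixture
tcp fx [ -2.3 -49.2]
brass z38 4514 (329, 165) [75. 76.] [ 0.5239 -0.2707  0.038 ] [ 0.6 -0.3]
brass z30 4514 (329, 165) [75. 76.] [ 0.5244 -0.271   0.03  ] [ 0.7 -0.9]
red 374 (440, 234) [17. 29.] [ 0.5898 -0.2517  0.063 ] [ 59.7 -35. ]
dark z30 213 (441, 328) [15. 18.] [ 0.6558 -0.29    0.03  ] [  77.4 -109.2]
dark z30 66 (455, 190) [10. 14.] [ 0.5884 -0.226   0.03  ] [ 77.4 -16.3]
dark z30 2654 (429, 198) [ 34. 120.] [ 0.5812 -0.2398  0.03  ] [ 62.4 -20.6]
dark z30 121 (396, 145) [12. 14.] [ 0.5437 -0.2346  0.03  ] [40.4 10.2]
dark z30 6871 (335, 176) [ 81. 121.] [ 0.5316 -0.2727  0.03  ] [ 4.4 -7.3]
dark z30 4759 (343, 29) [71. 92.] [ 0.4769 -0.2155  0.03  ] [ 8.2 71.8]
at [ 0.5574 -0.3064  0.1088] 46.55 7
[[0.0113, 0.0006, 0.0001, 0.1, -0.0, 6.4, 0.0], [0.0226, 0.0011, 0.0002, 0.1, -0.0, 12.9, 0.0], [0.034, 0.0017, 0.0004, 0.1, -0.0, 19.3, 0.0], [0.0453, 0.0022, 0.0005, 0.1, -0.1, 25.7, 0.0], [0.0566, 0.0028, 0.0006, 0.1, -0.1, 32.2, 0.0], [0.0679, 0.0034, 0.0007, 0.1, -0.1, 38.6, 0.0], [0.0793, 0.0039, 0.0009, 0.1, -0.1, 45.1, 0.0]]
```

Request:
jog_arm:
  series:
    - [[0.011,0.001,0,0,0,6.4,0],[0.023,0.001,0,0,0,12.9,0],[0.034,0.002,0,0,0,19.3,0],[0.045,0.002,0,0,0,25.7,0],[0.057,0.003,0,0,0,32.2,0],[0.068,0.003,0,0,0,38.6,0],[0.079,0.004,0,0,0,45,0],[0.079,0.004,0,0,0,45,0]]

```text
time: 7.92
ee_pos: [0.6144, -0.2497, 0.1063]
tool_rot: [-3.14, -0.036, 0.002]
contact_force: [-0.6, -0.1, -0.5]
opening: -0.0002
```

Request:
jog_arm:
  series:
    - [[0,0,0,0,0,0,0],[0,0,0,0,0,0,0],[0,0,0,0,0,0,0]]

```text
time: 8.17
ee_pos: [0.613, -0.2515, 0.1072]
tool_rot: [-3.141, -0.046, 0.002]
contact_force: [0.1, -0.1, -0.1]
opening: -0.0001
```

```bash
python3 look.py w10; python3 -c "
from h import *
rows([(*fx(77,-53),.047,1.5)],step=.02)"
```

```text
[ 0.6132 -0.2515  0.1074] [-1.  -0.2 -0.1] fixture
tcp fx [ 75.9 -51.9]
brass z38 3716 (184, 272) [65. 73.] [ 0.5283 -0.2673  0.038 ] [ 6.  -1.1]
brass z30 3716 (184, 272) [65. 73.] [ 0.5251 -0.2704  0.03  ] [ 1.6 -1. ]
red 329 (288, 258) [16. 26.] [ 0.5943 -0.2484  0.063 ] [ 65.2 -36. ]
dark z30 230 (387, 305) [17. 18.] [ 0.6558 -0.2898  0.03  ] [  77.4 -109.1]
dark z30 266 (184, 273) [18. 20.] [ 0.5252 -0.2712  0.03  ] [ 1.1 -1.6]
dark z30 318 (183, 272) [67. 76.] [ 0.5244 -0.2705  0.03  ] [ 1.  -0.5]
dark z30 70 (210, 215) [ 9. 14.] [ 0.5439 -0.2333  0.03  ] [41.5 11. ]
dark z30 342 (242, 209) [20. 22.] [ 0.563  -0.2289  0.03  ] [57.8  0.1]
dark z30 65 (286, 202) [11. 17.] [ 0.59   -0.2237  0.03  ] [ 80.2 -15.9]
dark z30 116 (4, 199) [ 9. 20.] [ 0.4196 -0.2266  0.03  ] [-39.3 105.7]
dark z30 858 (266, 224) [37. 94.] [ 0.578  -0.2375  0.03  ] [ 61.8 -16.7]
dark z30 5508 (86, 177) [80. 88.] [ 0.4714 -0.2121  0.03  ] [ 6.9 78.1]
dark z30 409 (116, 45) [21. 25.] [ 0.4975 -0.1403  0.03  ] [ 76.9 108.6]
at [ 0.6132 -0.2515  0.1074] 1.65 4
[[0.0004, 0.0, 0.0151, -0.0, 0.0, 0.0, 0.0], [0.0008, 0.0, 0.0302, -0.0, 0.0, 0.1, 0.0], [0.0012, 0.0, 0.0453, -0.0, 0.0, 0.1, 0.0], [0.0016, 0.0, 0.0604, -0.0, 0.0, 0.2, 0.0]]
```

View pics/w10.png

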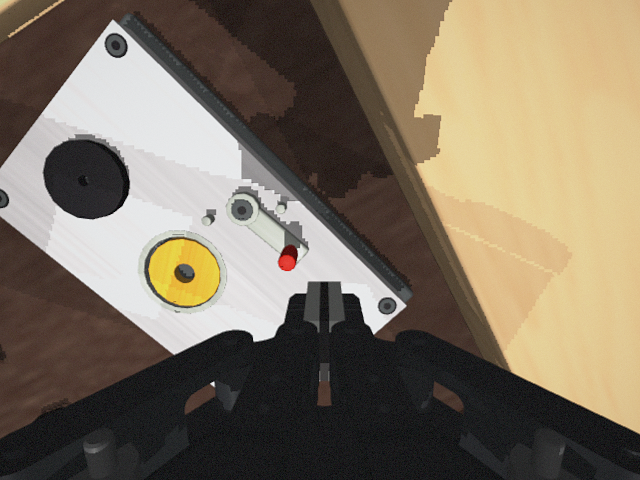

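The disc lies flush in the seat at (184,272), and the pin cap at (288,258) is ahead of and to the tool's -x side of the fingertips at (322,290). I'll descend behind it.

Request:
jog_arm:
  series:
    - [[0.001,0,0.015,0,0,0,0],[0.002,0,0.03,0,0,0,0],[0.002,0,0.045,0,0,0,0],[0.002,0,0.06,0,0,0,0],[0.002,0,0.06,0,0,0,0],[0.002,0,0.06,0,0,0,0],[0.002,0,0.06,0,0,0,0]]

```text
time: 8.8
ee_pos: [0.6159, -0.2513, 0.048]
tool_rot: [3.141, 0.043, 0.0]
contact_force: [0.1, -0.7, 0.7]
opening: -0.0003
```

Run:
```python
from h import *
P=[]
for th in np.arange(1.6,-.01,-.1):
    d=13
    P.append((*fx(60-37*np.cos(th)+d*.707,-37*np.sin(th)-d*.707),.047,1.5))
rows(P)
s=monitor.state();print(s["contact_force"].round(1))
```

```text
at [ 0.6159 -0.2513  0.048 ] 1.57 17
[[-0.0107, 0.0001, 0.001, 0.0, -0.0, 0.1, 0.0], [-0.0134, 0.0027, 0.001, 0.0, -0.0, 0.1, 0.0], [-0.0163, 0.005, 0.001, 0.0, -0.0, 0.1, 0.0], [-0.0195, 0.0069, 0.001, 0.0, -0.0, 0.1, 0.0], [-0.0228, 0.0086, 0.001, 0.0, -0.0, 0.1, 0.0], [-0.0262, 0.0099, 0.001, 0.0, -0.0, 0.1, 0.0], [-0.0298, 0.0109, 0.001, 0.0, -0.0, 0.1, 0.0], [-0.0334, 0.0115, 0.001, 0.0, -0.0, 0.1, 0.0], [-0.0371, 0.0117, 0.001, 0.0, -0.0, 0.1, 0.0], [-0.0408, 0.0116, 0.001, 0.0, -0.0, 0.1, 0.0], [-0.0445, 0.0111, 0.001, 0.0, -0.0, 0.1, 0.0], [-0.0481, 0.0102, 0.001, 0.0, -0.0, 0.1, 0.0], [-0.0516, 0.009, 0.001, 0.0, -0.0, 0.1, 0.0], [-0.0549, 0.0074, 0.001, 0.0, -0.0, 0.1, 0.0], [-0.0581, 0.0055, 0.001, 0.0, -0.0, 0.1, 0.0], [-0.0611, 0.0033, 0.001, 0.0, -0.0, 0.1, 0.0], [-0.0638, 0.0008, 0.001, 0.0, -0.0, 0.1, 0.0]]
[ 0.1 -0.7  0.7]
```

Request:
jog_arm:
  series:
    - [[-0.006,0,0,0,0,0,0],[-0.011,0,0,0,0,0,0],[-0.0135,0.003,0,0,0,0,0],[-0.0165,0.005,0,0,0,0,0],[-0.0195,0.007,0,0,0,0,0],[-0.023,0.0085,0,0,0,0,0],[-0.026,0.01,0,0,0,0,0],[-0.03,0.011,0,0,0,0,0]]

```text
time: 9.47
ee_pos: [0.5863, -0.2633, 0.0486]
tool_rot: [3.141, 0.043, 0.002]
contact_force: [2.3, -0.4, 2.1]
opening: -0.0
```

Request:
jog_arm:
  series:
    - [[-0.0035,0.0005,0,0,0,0,0],[-0.007,0.001,0,0,0,0,0],[-0.011,0.001,0,0,0,0,0],[-0.0145,0,0,0,0,0,0],[-0.018,-0.001,0,0,0,0,0],[-0.0215,-0.002,0,0,0,0,0],[-0.025,-0.0035,0,0,0,0,0],[-0.025,-0.0035,0,0,0,0,0]]

```text
time: 10.13
ee_pos: [0.5602, -0.2593, 0.0476]
tool_rot: [-3.14, -0.043, 0.001]
contact_force: [1.9, 1.3, 0.1]
opening: 0.0
```

```bash
python3 look.py w11
```

```text
[ 0.5603 -0.2596  0.0476] [ 0.2  0.6 -0.4] fixture
tcp fx [ 33.7 -19.1]
brass z38 4563 (241, 299) [79. 86.] [ 0.5236 -0.2646  0.038 ] [4.8 4.1]
brass z30 4563 (241, 299) [79. 86.] [ 0.5218 -0.2683  0.03  ] [0.8 2.9]
red 763 (278, 300) [23. 44.] [ 0.5433 -0.2528  0.063 ] [26.9 -2.1]
dark z30 407 (516, 346) [21. 25.] [ 0.6558 -0.2899  0.03  ] [  77.5 -109.2]
dark z30 223 (386, 218) [15. 20.] [ 0.5878 -0.2271  0.03  ] [ 76.2 -16.7]
dark z30 261 (6, 207) [14. 28.] [ 0.4193 -0.2265  0.03  ] [-39.4 105.9]
dark z30 134 (168, 3) [ 8. 27.] [ 0.4977 -0.1452  0.03  ] [ 73.6 105.1]
```

View pics/w11.png

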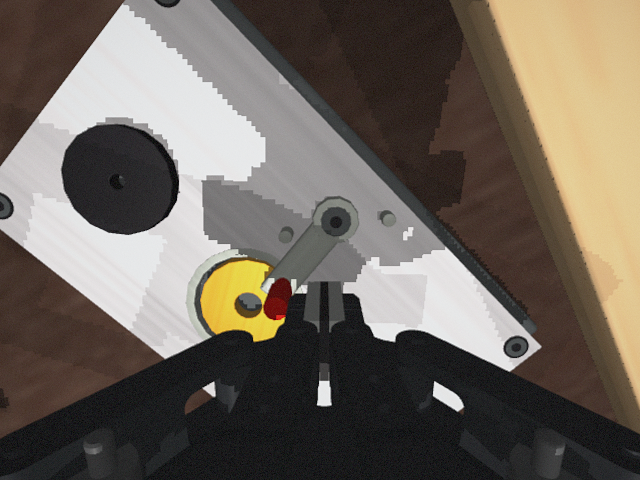

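The arm is now over the disc, and the pin (278,300) is touching the finger. The stop dowel at (286,234) is still clear of the arm by a few mm. I'll finish the swing.

Request:
jog_arm:
  series:
    - [[-0.002,-0.0015,0,0,0,0,0],[-0.004,-0.003,0,0,0,0,0],[-0.006,-0.0045,0,0,0,0,0],[-0.008,-0.006,0,0,0,0,0],[-0.008,-0.006,0,0,0,0,0]]

```text
time: 10.6
ee_pos: [0.5565, -0.2558, 0.0488]
tool_rot: [3.138, 0.043, 0.012]
contact_force: [11.5, -3.9, -5.2]
opening: 0.0002
```

Request:
jog_arm:
  series:
    - [[-0.001,-0.001,0,0,0,0,0],[-0.002,-0.0015,0,0,0,0,0],[-0.002,-0.0015,0,0,0,0,0]]

```text
time: 10.85
ee_pos: [0.556, -0.2547, 0.0492]
tool_rot: [3.137, 0.043, 0.016]
contact_force: [16.3, -4.9, -6.2]
opening: -0.0001
```

```bash
python3 look.py w12|head -6
```

```text
[ 0.556  -0.2548  0.0492] [15.4 -5.1 -6.9] fixture
tcp fx [ 34.2 -12.6]
brass z38 3238 (245, 303) [69. 76.] [ 0.5211 -0.2626  0.038 ] [4.5 7.3]
brass z30 3238 (245, 303) [69. 76.] [ 0.5194 -0.2665  0.03  ] [0.5 5.9]
red 651 (280, 303) [20. 46.] [ 0.5396 -0.25    0.063 ] [26.4  2.6]
dark z30 390 (519, 351) [20. 25.] [ 0.6558 -0.2899  0.03  ] [  77.5 -109.2]
```

Request:
jog_arm:
  series:
    - [[0.006,0.004,0,0,0,0,0],[0.014,0.01,0,0,0,0,0],[0.022,0.016,-0.01,0,0,0,0],[0.026,0.02,-0.045,0,0,0,0],[0.028,0.025,-0.08,0,0,0,0],[0.03,0.03,-0.1,0,0,0,0],[0.03,0.03,-0.1,0,0,0,0],[0.03,0.03,-0.1,0,0,0,0]]

```text
time: 11.57
ee_pos: [0.582, -0.2826, 0.1488]
tool_rot: [3.14, 0.042, 0.002]
contact_force: [-0.6, 0.1, -0.6]
opening: 0.0001
```

```bash
python3 look.py w13
python3 - <<'E'
from h import *
im=cv2.imread("pics/w13.png")[:,:,::-1];save("w13c",cv2.resize(im[130:330,60:340],None,fx=2.5,fy=2.5,interpolation=cv2.INTER_CUBIC))
E
```

```text
[ 0.581  -0.2819  0.1473] [0.2 0.1 1.1] fixture
tcp fx [ 31.7 -49.5]
brass z38 2645 (243, 214) [57. 64.] [ 0.526 -0.27   0.038] [ 2.5 -1.3]
brass z30 2645 (243, 214) [57. 64.] [ 0.5242 -0.2717  0.03  ] [ 0.1 -1.2]
red 211 (258, 196) [14. 19.] [ 0.5409 -0.2532  0.063 ] [25.  -0.6]
dark z30 179 (422, 243) [15. 16.] [ 0.6559 -0.2899  0.03  ] [  77.5 -109.3]
dark z30 214 (244, 214) [16. 17.] [ 0.525  -0.2713  0.03  ] [ 0.9 -1.6]
dark z30 76 (332, 153) [ 9. 11.] [ 0.5872 -0.2265  0.03  ] [ 76.2 -15.8]
dark z30 1325 (260, 200) [ 63. 129.] [ 0.5363 -0.2606  0.03  ] [16.4 -2.3]
dark z30 238 (85, 145) [16. 19.] [ 0.4165 -0.2261  0.03  ] [-41.  108.3]
dark z30 3979 (164, 127) [68. 75.] [ 0.4721 -0.2124  0.03  ] [ 7.1 77.4]
dark z30 286 (194, 9) [18. 20.] [ 0.4974 -0.1407  0.03  ] [ 76.6 108.4]
```

View pics/w13c.png

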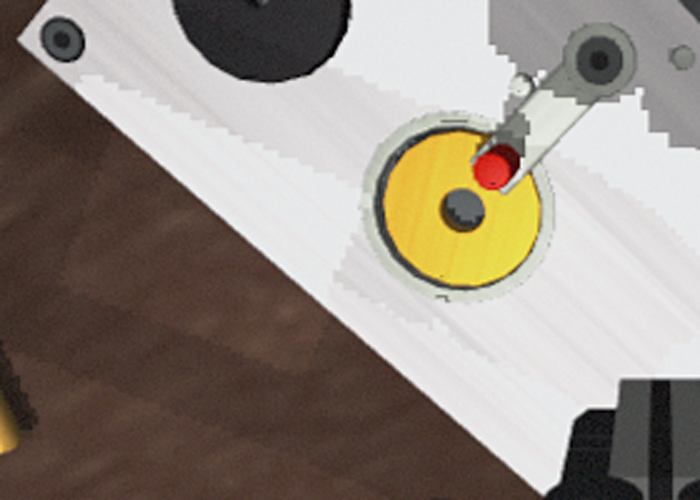

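The keeper arm lies against the stop dowel at crop (522,85) and over the flush disc, and the fingers are clear. Handing in.

```bash
python3 -c "
from rig import workorder
print(workorder.finish_job())"
```

```text
the job is handed in; nothing more can be done
None
```

The brass disc lies flush in the seat with the keeper closed over it, and the job is handed in at about 12 s of robot time. I pushed the disc into the seat with the shut fingertips. Then I pushed the keeper's pin round until the push force rose to about 16 N at the stop, backed off, and lifted clear.

**Last checks:**
- **Disc:** its centre measured about 1 mm from the seat's centre at flush height.
- **Keeper:** the arm is up against the stop dowel, and its pin measured within about 1 mm of the closed line.
- **Contact:** the wrist force read about 1 N, which is noise level, so the robot touches nothing.
- **Black disc:** it measured within about 3 mm of its first position.
- **Bystanders:** I did not measure these again; the arm went near none of them, and it drew in before swinging past the wall unit.

**What disagreed:**
- The top and wrist cameras put the fixture about 5 mm apart along its y axis, so I worked from the wrist view. Contact with the disc came where that view predicted.
- The first push ended just short of the drop; 3 mm more seated the disc.

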